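# Load the nipple carrier and hold the case lid at 45 degrees

## Task

Stand the two loose brass pipe nipples in the two empty wells of the orange carrier, one in each, and leave the galvanised nipple and everything else where it is. Then raise the blue lid of the grey parts case by its bar handle to about 45 degrees and hold it still there, so that I can slide the carrier in. Finish while holding: the lid falls shut if let go, so keep the handle in the gripper.

Things in the scene. Friction and masses are not known exactly. Their poses are not given: they have to be found in the camera images.
- nipple_a: One of the two loose brass pipe nipples (short threaded tube, closed inside, dark bore at the top), 27 mm in diameter and 45 mm long, standing upright. Origin: its middle, 22.5 mm above its underside; z along its length. 90 g. Stands on the table to the right of the carrier, in a row with nipple_b and the galvanised one, in any order, 45 mm or more from centre to centre.
- nipple_b: The other loose brass nipple, the same in every way as nipple_a; either may go in either empty well.
- galv_nipple: A grey galvanised nipple of the same size and shape as the brass ones, in the same row. Leave it standing.
- carrier: Loose orange block, 170 x 170 x 20 mm, 0.6 kg, on the table right of the case, at any yaw; do not push it away. Origin: centre of its underside; z up. Four round wells 35 mm wide, 16 mm deep (floor 4 mm above the underside) at x, y = +-40 mm in its frame: the two at x = -40 are empty, the two at x = +40 hold a brass nipple each. Seated nipples stand 29 mm out.
- carrier_hole0 (a point): Centre of the mouth (level with the block's top, 20 mm above its underside) of the empty well at (-40, -40) mm in the carrier's frame.
- carrier_hole1 (a point): The same for the empty well at (-40, +40) mm.
- filled_a: Brass nipple, 27 mm by 45 mm, already seated in the well at (+40, -40) mm; origin at its middle. Leave it in.
- filled_b: Brass nipple, 27 mm by 45 mm, already seated in the well at (+40, +40) mm; origin at its middle. Leave it in.
- case: Open-topped grey sheet-metal parts case, fixed to the table to the left of the carrier, 230 x 230 x 80 mm, walls 5 mm. Origin: centre of its underside; its -x side is the front, roughly towards the robot (yaw within 0.3 rad); z up.
- lid (a joint): Opening angle of the case's blue lid in rad: 0 shut, 0.785 is 45 degrees, stop at 1.35. The lid is a 230 x 230 x 8 mm plate of 0.36 to 0.63 kg hinged on the case's rear rim; its front edge rises as it opens. No stay and no spring: at every angle it falls shut unless held (2 to 4 N at the handle).
- lid_hinge (a point): Point on the hinge axis at its middle, 115 mm behind the case's centre (+x of the case), 80.5 mm above the table. The axis runs along the case's y. The lid plate's underside passes through it.
- lid_handle (a point): Steel bar handle on the lid: round bar 12 mm thick, 110 mm long, parallel to the hinge, axis 40 mm above the lid's top face, on 10 mm posts 49 mm either side of its middle. Origin: middle of the bar; y along it, z away from the lid (up when shut). With the lid shut it lies 200 mm in front of the hinge axis and 48 mm above it. The bar can turn between fingers that stay pointing down.
- tape_spool: White and blue spool of thread tape, 56 mm wide, 20 mm high, in front of the case. Bystander; origin under its centre.
- tee: Bronze pipe tee lying flat, about 84 x 63 mm and 43 mm high, in front of the case. Bystander; origin under its middle.
- paste_tin: Steel tin with paper label, 72 mm wide, 85 mm high, to the left of the case. Bystander; origin under its centre.
- wrench: Wrench, 200 mm long, lying near the robot on its right. Bystander.
- elbow: Bronze elbow lying flat, about 70 mm across and 48 mm high, beyond the carrier. Bystander; origin under its middle.
- bush: Bronze reducing bush, 52 mm wide, 42 mm high, beyond the carrier and the case. Bystander; origin under its centre.
- carrier_hole2 (a point): Centre of the mouth of the filled well at (+40, -40) mm in the carrier's frame.
- carrier_hole3 (a point): Centre of the mouth of the filled well at (+40, +40) mm in the carrier's frame.

How it is judged (in metres and radians):
On the way, in this order (a step that is already met when the one before it is completed fails the run):
1. one loose brass nipple stands seated and released in each empty well, the lid still shut (((horizontal distance between nipple_a and carrier_hole0 below 0.008 m and z of each of nipple_a, nipple_b in the frame of carrier below 0.0305 m and angle between the z axis of each of nipple_a, nipple_b and the z axis of carrier, either way round below 0.12 rad and horizontal distance between nipple_b and carrier_hole1 below 0.008 m) or (horizontal distance between nipple_a and carrier_hole1 below 0.008 m and z of each of nipple_a, nipple_b in the frame of carrier below 0.0305 m and angle between the z axis of each of nipple_a, nipple_b and the z axis of carrier, either way round below 0.12 rad and horizontal distance between nipple_b and carrier_hole0 below 0.008 m)) and linear speed of each of nipple_a, nipple_b below 0.03 m/s and contact force between the fingers and nipple_a below 0.1 N and contact force between the fingers and nipple_b below 0.1 N and value of joint lid below 0.06 rad), for 0.2 s.
2. the lid is held still at about 45 degrees by its handle (value of joint lid between 0.68 and 0.89 rad and velocity of joint lid between -0.05 and 0.05 rad/s and contact force between the fingers and lid_c1 above 0.8 N), for 0.4 s.
At the end, for the whole second after the job is handed in: The fingers hold the lid by its bar handle (over 0.8 N), still, at 45 degrees give or take 6 (0.68 to 0.89 rad), and all four wells of the carrier hold one upright brass nipple each, standing on the well's floor (within 4 mm) and released (all of step 2 and ((horizontal distance between nipple_a and carrier_hole0 below 0.008 m and z of each of nipple_a, nipple_b in the frame of carrier below 0.0305 m and angle between the z axis of each of nipple_a, nipple_b and the z axis of carrier, either way round below 0.12 rad and horizontal distance between nipple_b and carrier_hole1 below 0.008 m) or (horizontal distance between nipple_a and carrier_hole1 below 0.008 m and z of each of nipple_a, nipple_b in the frame of carrier below 0.0305 m and angle between the z axis of each of nipple_a, nipple_b and the z axis of carrier, either way round below 0.12 rad and horizontal distance between nipple_b and carrier_hole0 below 0.008 m)) and horizontal distance between filled_a and carrier_hole2 below 0.008 m and z of each of filled_a, filled_b in the frame of carrier below 0.0305 m and angle between the z axis of each of filled_a, filled_b and the z axis of carrier, either way round below 0.12 rad and horizontal distance between filled_b and carrier_hole3 below 0.008 m and linear speed of each of nipple_a, nipple_b below 0.03 m/s and contact force between the fingers and nipple_a below 0.1 N and contact force between the fingers and nipple_b below 0.1 N); the arm keeps its last pose, push and grip.
It fails at once if the galvanised nipple or another bystander is shifted by more than 30 mm (distance of any of galv_nipple, tape_spool, tee, paste_tin, wrench, elbow, bush from where it was at the start of the episode above 0.03 m).
It fails at once if the carrier is pushed more than 30 mm (distance of carrier from where it was at the start of the episode above 0.03 m).
It fails at once if a nipple that was already in the carrier is pulled out (z of any of filled_a, filled_b in the frame of carrier above 0.04 m).
It also fails if it takes over 64 s, if anything falls off the work surface, if the arm or the gripper's body presses on something with over 40 N, if the wrist force passes 120 N, or if a joint passes its speed limit or range.

## Robot

A 6-joint arm with a two-finger parallel gripper is mounted at the origin on the work surface. World frame = base frame: x ahead of the robot, y to its left, z up, the work surface at z = 0. Lengths are in m, angles in degrees, forces in N, time in s.
With the tool pointing down it reaches from about 0.25 to 0.775 m from the base axis. Payload 4 kg.
Tool frame: the origin (TCP) lies midway between the tips of the shut fingers; the grasp point (between the pads) lies 19 mm behind it; z points along the fingers, y is the direction in which the jaws open and shut (so a half turn about z gives the same grasp; the last joint's range is limited). The gripper opens to 85 mm and grips with 20 to 120 N. Pads are 22 mm wide; open, the fingers measure 114 mm over their backs; the gripper's body (76 mm by 85 mm) begins 54 mm behind the grasp point. The pads swing forward as they close: fully open they stand 13 mm farther back than shut.
Start: joints at [65.655, 4.996, 78.535, -0, 96.463, -5.907], TCP at [0.174, 0.522, 0.231] pointing down, gripper open.
Joint ranges: [-177.83, 177.83], [-43.37, 116.18], [15.69, 146.23], [-61.86, 241.86], [9.47, 152.12], [-147.06, 147.06]. Speed limits (degrees/s): [159.86, 159.86, 180, 180, 180, 180].

## Interface

Orientations are given as [roll, pitch, yaw] about the fixed x, y, z axes, in that order (R = Rz(yaw) Ry(pitch) Rx(roll)).
In Python, from plant import manip gives the robot as it stands.
- The arm moves only by the tool carry_out, never from a script. Its argument "moves" is a list of rows, each a list of 5 numbers: the opening in per cent of the stroke, from 0 (shut) to 100 (fully open), then the shift along the tool's x, y, z normalised to -1 to 1, where 1 is 0.2 m, then the turn about the tool's z normalised to -1 to 1, where 1 is 0.5 rad. In form: [[hand, tx, ty, tz, twist], ...]. A call has 1 to 10 rows; each row is the pose to reach, as a shift and turn from the pose commanded when the call began, along the tool's axes at that moment; what a row does not reach only later rows make up. A row lasts 1/12 s, in which the tool goes at most 41.7 mm and 7.16 degrees, less where a joint would pass 70% of its speed; a pose out of reach is approached as far as the arm can. A call with a number of a shift or a turn outside -1 to 1 is refused whole. A call with a gripper value outside its range is refused whole. The fingers move at their own pace and stop on an object; "newtons" is the grip in N (left out, the last holds). Time passes only in rows, so rows that repeat a pose let the fingers close. It gives the time, the measured TCP pose, the force and the opening at its end, in the units of the state.
- manip.state(): the state, without advancing time (a new reading comes with each control period).
- manip.capture(name): name is "scene" or "top"; returns a dict with "image" (480x640x3 uint8, red, green, blue), "z_map" (480x640 float32, m along the optical axis (not along the pixel's ray), 0 where there is no reading), "intrinsics" (3x3 intrinsics, pixels), "world_to_cam" (4x4, takes a point from world to camera coordinates). Camera axes: x right, y down, z forward; pixel columns grow to the right and rows downward; lengths in m; the calibration is good to about 2 mm. A picture is of the moment at which its call begins.
- manip.job_done(): hands the job in, once; it reports no verdict.
The state is a dict: "t": time; "joints": joint angles; "dq": joint speeds; "joint_efforts": joint torques, N m; "tcp_pos": TCP position; "tcp_rot": TCP orientation; "ft_force": force on the tool from outside, world axes, zero at the start; "moment": the same for the moment, N m; "width": finger opening in m.
Only numpy, scipy, OpenCV 4.12 (cv2) and the standard library are available. Lean on these libraries where they do the work, as an engineer would, in place of code of your own. Each camera call takes 0.05 s, during which the arm holds its last target.

## Working session

There is one attempt and no reset: what is moved stays moved. The work goes in short steps, Python scripts to look and compute and a tool call to move; the robot and the scene stay as the last step left them, time stands still between calls to the robot, and variables do not carry over. Pictures are saved under pics/ and viewed, and the job is handed in when it is done.

Besides the shell and the picture viewer there is one more tool, called after "Request:" by a JSON object that holds its "op" and its "data". carry_out: Moves the arm, as the interface text tells. Its arguments: {"type":"object","properties":{"moves":{"type":"array"},"newtons":{"type":"number"}},"required":["moves"]}

```bash
mkdir -p pics; ls; cat > h.py <<'E'
import numpy as np, cv2
from plant import manip
def cap(n,f):
    c=manip.capture(n); cv2.imwrite(f,cv2.cvtColor(c["image"],cv2.COLOR_RGB2BGR))
    np.savez(f.replace('.png','.npz'),**c); return c
def ray(c,u,v):
    K=np.array(c["intrinsics"]);T=np.array(c["world_to_cam"])
    R=T[:3,:3];o=-R.T@T[:3,3]
    return o,R.T@np.linalg.inv(K)@np.array([u,v,1.])
def plane(c,u,v,z):
    o,d=ray(c,u,v);return o+d*(z-o[2])/d[2]
def depthpts(c):
    K=np.array(c["intrinsics"]);T=np.array(c["world_to_cam"]);R=T[:3,:3]
    Z=c["z_map"];v,u=np.mgrid[:480,:640]
    P=np.stack([(u-K[0,2])/K[0,0]*Z,(v-K[1,2])/K[1,1]*Z,Z],-1)
    return (P-T[:3,3])@R
def proj(c,p):
    T=np.array(c["world_to_cam"]);q=np.array(c["intrinsics"])@(T[:3,:3]@p+T[:3,3]);return q[:2]/q[2]
E
python3 - <<'E'
from h import *
for n in("scene","top"):
    c=cap(n,f"pics/{n}0.png"); o,d=ray(c,320,240); print(n,o,d, c["intrinsics"][0])
print(manip.state())
E
```

```text
pics
scene [ 1.31244524 -0.37343372  0.72214871] [-0.71438536  0.38888853 -0.58175766] [506.02698007   0.         320.1191545 ]
top [0.46432581 0.0625217  1.15646182] [ 0.06090548  0.00105648 -0.99814501] [478.90652895   0.         320.13889638]
{'t': 0.1, 'joints': array([ 6.56551232e+01,  5.03844848e+00,  7.86155772e+01, -3.90823971e-03,
        9.64628382e+01, -5.90478217e+00]), 'dq': array([ 0.04123472, -0.16783115, -0.10208078,  0.04799404, -0.01423118,
        0.01165204]), 'joint_efforts': array([ 2.91353732e-03, -3.53012574e+01, -3.14219427e+01, -2.25584013e-04,
        7.96267006e-03, -2.12274460e-05]), 'tcp_pos': array([0.1737927 , 0.52135496, 0.23022658]), 'tcp_rot': array([-1.79883357e+02, -8.15873720e-03,  1.61559461e+02]), 'ft_force': array([-0.23364475,  0.47599429,  0.18344803]), 'moment': array([-0.0263318 ,  0.00050204,  0.01094867]), 'width': 0.08557953060717377}
```

View pics/scene0.png

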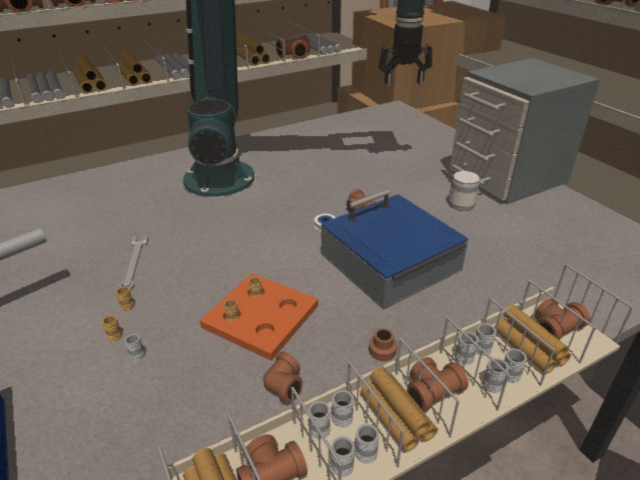

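View pics/top0.png

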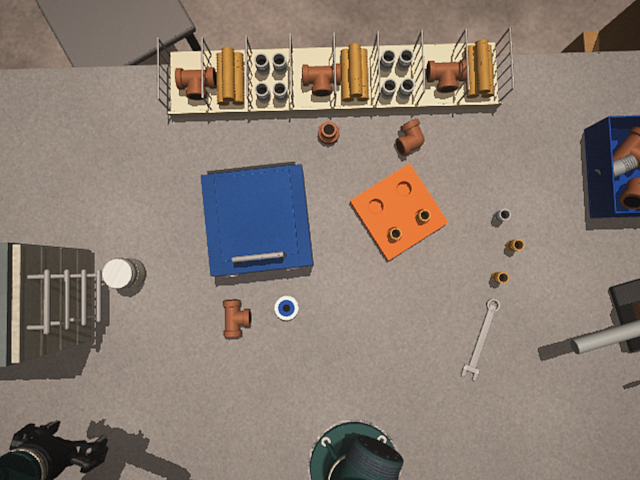

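The scene view shows the two brass nipples at (125,297) and (112,328), with the galvanised one at (135,347). In the top view the brass ones are at (515,245) and (500,278) and galv is at (502,215). The empty wells are at (376,206) and (404,188), and the handle is at (258,258).

```bash
python3 - <<'E'
from h import *
L=lambda n:dict(np.load(f"pics/{n}0.npz"))
t=L("top");s=L("scene")
for n,c in(("top",t),("scene",s)):
    P=depthpts(c);hsv=cv2.cvtColor(c["image"],cv2.COLOR_RGB2HSV)
    valid=c["z_map"]>0
    m={}
    m['orange']=(hsv[...,0]<12)&(hsv[...,1]>190)&(hsv[...,2]>120)
    m['brass']=(hsv[...,0]>=12)&(hsv[...,0]<28)&(hsv[...,1]>110)&(hsv[...,2]>60)
    m['blue']=(hsv[...,0]>100)&(hsv[...,0]<125)&(hsv[...,1]>130)
    for k,mm in m.items():
        nl,lab,st,ce=cv2.connectedComponentsWithStats(mm.astype(np.uint8))
        for i in range(1,nl):
            if st[i,4]>25:
                q=P[(lab==i)&valid]
                if len(q)==0: continue
                if not(.2<np.median(q[:,0])<.85 and -.5<np.median(q[:,1])<.5):continue
                hi=np.percentile(q[:,2],90)
                top=q[q[:,2]>hi-.006]
                print(n,k,st[i].tolist(),ce[i].round(1),'med',np.median(q,0).round(4),'ztop',hi.round(4),'topc',((top.max(0)+top.min(0))/2).round(4), top.mean(0).round(4))
E
python3 - <<'E'
import cv2
a=cv2.imread('pics/top0.png');b=cv2.imread('pics/scene0.png')
cv2.imwrite('pics/z1.png',cv2.resize(a[150:300,335:535],None,fx=4,fy=4,interpolation=2))
cv2.imwrite('pics/z2.png',cv2.resize(b[240:390,90:290+40],None,fx=3.3,fy=3.3,interpolation=2))
E
```

```text
top orange [350, 164, 97, 96, 2988] [402.7 211.6] med [ 0.596  -0.1369  0.0196] ztop 0.0225 topc [ 0.5971 -0.1256  0.0329] [ 0.5943 -0.1373  0.0201]
top brass [416, 209, 15, 14, 117] [422.8 215.6] med [ 0.5828 -0.1776  0.0391] ztop 0.0499 topc [ 0.5822 -0.1811  0.0482] [ 0.5832 -0.1814  0.0482]
top brass [388, 227, 14, 13, 104] [394.5 233.7] med [ 0.5416 -0.11    0.0415] ztop 0.0502 topc [ 0.542  -0.1127  0.0492] [ 0.5419 -0.1135  0.0485]
top brass [506, 239, 18, 12, 147] [514.1 245. ] med [ 0.5081 -0.3882  0.0304] ztop 0.0456 topc [ 0.5079 -0.3957  0.0446] [ 0.5088 -0.3948  0.0442]
top brass [491, 272, 18, 12, 142] [499.1 277.1] med [ 0.4344 -0.3498  0.0313] ztop 0.0457 topc [ 0.4335 -0.356   0.0443] [ 0.4344 -0.3569  0.0444]
top blue [201, 165, 112, 111, 9943] [256.1 218.5] med [0.5825 0.2054 0.0893] ztop 0.092 topc [0.5795 0.2052 0.109 ] [0.5818 0.2053 0.0896]
top blue [278, 300, 16, 16, 155] [285.7 307.7] med [0.3759 0.1486 0.02  ] ztop 0.0233 topc [0.3767 0.1494 0.0219] [0.376  0.1488 0.0205]
scene brass [248, 276, 15, 22, 258] [255.1 286.6] med [ 0.5505 -0.1113  0.036 ] ztop 0.0485 topc [ 0.5439 -0.1097  0.0471] [ 0.5448 -0.1099  0.047 ]
scene brass [116, 287, 18, 24, 287] [124.5 298.3] med [ 0.4437 -0.355   0.0309] ztop 0.0436 topc [ 0.435  -0.3543  0.0423] [ 0.4358 -0.3545  0.0422]
scene brass [223, 299, 17, 22, 288] [230.8 309.7] med [ 0.5918 -0.1796  0.0369] ztop 0.0484 topc [ 0.5841 -0.1783  0.0468] [ 0.5847 -0.1788  0.0469]
scene brass [102, 316, 20, 26, 331] [111.6 328.2] med [ 0.5183 -0.394   0.03  ] ztop 0.0435 topc [ 0.5088 -0.3935  0.0421] [ 0.5104 -0.3937  0.042 ]
scene blue [319, 196, 147, 82, 5604] [395.4 236. ] med [0.6057 0.1975 0.0894] ztop 0.0911 topc [0.5854 0.2071 0.0896] [0.6017 0.2007 0.0894]
```

View pics/z1.png

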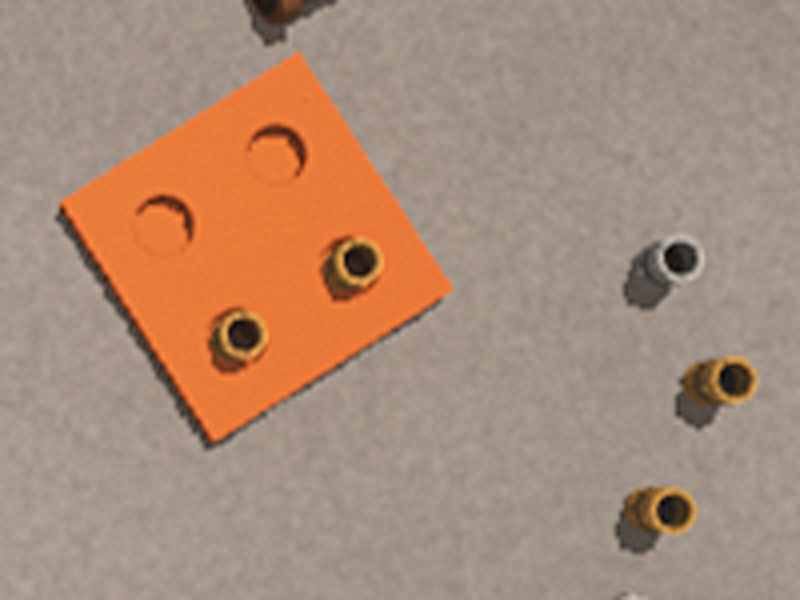

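View pics/z2.png

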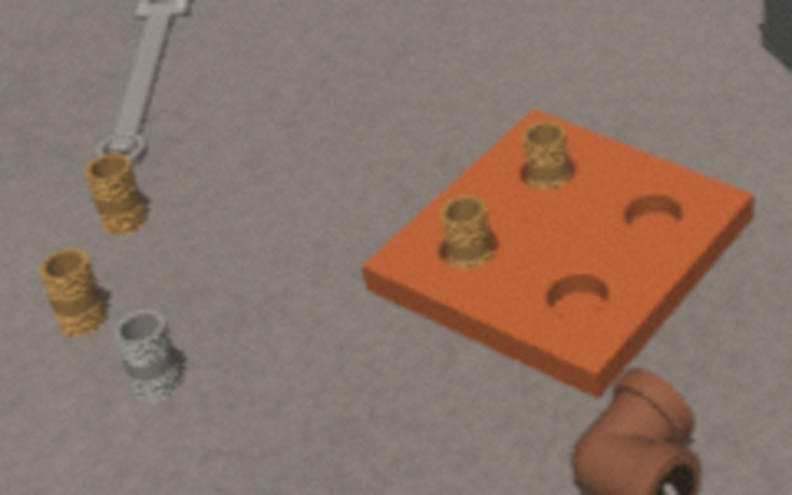

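```bash
python3 - <<'E'
from h import *
L=lambda n:dict(np.load(f"pics/{n}0.npz"))
t=L("top");s=L("scene")
# carrier outline, both views
for n,c in(("top",t),("scene",s)):
    hsv=cv2.cvtColor(c["image"],cv2.COLOR_RGB2HSV)
    H,S,V=[hsv[...,i].astype(int) for i in range(3)]
    m=((H<13)&(S>175)&(V>110)).astype(np.uint8)
    if n=="scene": m&=(V>170).astype(np.uint8)
    nl,lab,st,ce=cv2.connectedComponentsWithStats(m)
    print(n,[(x.tolist()) for x in st[1:] if x[4]>500])
    best=max((i for i in range(1,nl) if ce[i][1]<400 and 150<ce[i][0]<460),key=lambda i:st[i,4])
    cs,_=cv2.findContours((lab==best).astype(np.uint8),cv2.RETR_EXTERNAL,cv2.CHAIN_APPROX_NONE)
    k=max(cs,key=cv2.contourArea)
    W=np.array([plane(c,u,v,.02)[:2] for u,v in k[:,0]],np.float32)
    r=cv2.minAreaRect(W*1000);print(n,'rect',r, (cv2.boxPoints(r)/1000).round(4).tolist())
    # bores, top view & scene
    m2=(V<75)
    for name,g in(("A",(.5085,-.3945,.045)),("B",(.435,-.3555,.045)),("fa",(.583,-.18,.049)),("fb",(.543,-.112,.049))):
        u,v=proj(c,np.array(g)); 
        w=np.zeros_like(m);cv2.circle(w,(int(round(u)),int(round(v))),7,1,-1)
        q=m2&(w>0); nn,lb,s2,c2=cv2.connectedComponentsWithStats(q.astype(np.uint8))
        if nn>1:
            i=1+np.argmax(s2[1:,4]); print(n,name,s2[i].tolist(),c2[i].round(2),plane(c,*c2[i],g[2]).round(4),'guesspx',u.round(1),v.round(1))
    # handle: depth points above lid 25mm+
    P=depthpts(c)
    h=(P[...,2]>.117)&(P[...,2]<.15)&(abs(P[...,1]-.2)<.11)&(abs(P[...,0]-.5)<.09)&(c["z_map"]>0)
    q=P[h].astype(np.float32);hs=q[q[:,2]>.124]
    vx=cv2.fitLine(hs[:,:2].copy(),cv2.DIST_HUBER,0,.01,.01).ravel()
    a=(hs[:,:2]-vx[2:])@vx[:2]
    print(n,'handle',len(hs),vx,'ends',a.min(),a.max(),'mid',vx[2:]+vx[:2]*(a.min()+a.max())/2,'z',np.percentile(q[:,2],[5,50,95]),'dir',np.degrees(np.arctan2(vx[1],vx[0])))
    b=(H>100)&(H<125)&(S>130)&(abs(P[...,2]-.0885)<.006)&(abs(P[...,1]-.2)<.2)
    k=P[b][:,:2].astype(np.float32)
    r=cv2.minAreaRect(k*1000);print(n,'lid',r)
E
```

```text
top [[350, 164, 98, 96, 4672]]
top rect ((596.7149658203125, -125.05551147460938), (169.5504913330078, 169.93560791015625), 30.679536819458008) [[0.4805000126361847, -0.09520000219345093], [0.5672000050544739, -0.24140000343322754], [0.7129999995231628, -0.15489999949932098], [0.6262999773025513, -0.008700000122189522]]
top A [515, 241, 7, 8, 45] [518.11 244.42] [ 0.509  -0.3957  0.045 ] guesspx 517.6 244.7
top B [499, 274, 8, 7, 44] [502.8  277.11] [ 0.4344 -0.3563  0.045 ] guesspx 502.4 276.9
top fa [421, 212, 8, 7, 44] [424.32 214.89] [ 0.5836 -0.1802  0.049 ] guesspx 424.2 215.1
top fb [392, 230, 8, 7, 42] [395.5 233. ] [ 0.5433 -0.1117  0.049 ] guesspx 395.6 233.1
top handle 290 [ 0.08293243 -0.99655515  0.49396318  0.1978653 ] ends -0.055781294 0.05482307 mid [0.49392346 0.19834277] z [0.12814904 0.13269134 0.13679948] dir -85.24285
top lid ((364.4947204589844, 184.0532684326172), (666.0020141601562, 230.7709197998047), 5.738678932189941)
scene [[204, 279, 112, 74, 3287]]
scene rect ((599.833740234375, -124.56597137451172), (165.73666381835938, 166.15182495117188), 30.67123794555664) [[0.4862000048160553, -0.09539999812841415], [0.570900022983551, -0.23829999566078186], [0.7135000228881836, -0.15369999408721924], [0.6287000179290771, -0.01080000028014183]]
scene handle 219 [ 0.08120522 -0.9966974   0.5009264   0.189629  ] ends -0.07038839 0.044800013 mid [0.4998874  0.20238094] z [0.12076122 0.13116963 0.1349228 ] dir -85.34215
scene lid ((582.698486328125, 205.5820770263672), (229.6895751953125, 229.31817626953125), 4.9676289558410645)
```

```bash
cat >> h.py <<'E'
def go(x,y,z,yaw=None):
    from scipy.spatial.transform import Rotation as Ro
    s=manip.state();R=Ro.from_euler('xyz',s["tcp_rot"],degrees=True).as_matrix()
    d=R.T@(np.array([x,y,z])-s["tcp_pos"])
    tw=0 if yaw is None else -np.radians((yaw-s["tcp_rot"][2]+180)%360-180)
    print('t',s['t'],'pos',s['tcp_pos'].round(4),'rot',s['tcp_rot'].round(2),'w',round(s['width'],4),'F',s['ft_force'].round(2))
    print('norm shift',(d/.2).round(3),'twist',round(tw/.5,3),'dist',np.linalg.norm(d).round(4))
E
python3 -c "
from h import *
go(.4347,-.356,.23,135)"
```

```text
t 0.1 pos [0.1738 0.5214 0.2302] rot [-1.7988e+02 -1.0000e-02  1.6156e+02] w 0.0856 F [-0.23  0.48  0.18]
norm shift [-2.625 -3.749  0.008] twist 0.927 dist 0.9153
```

Request:
{"op": "carry_out", "data": {"moves": [[100,-0.656,-0.937,0,0],[100,-0.656,-0.937,0,0],[100,-0.656,-0.937,0,0],[100,-0.656,-0.937,0,0],[100,-0.656,-0.937,0,0],[100,-0.656,-0.937,0,0]], "newtons": 30}}

```text
t: 0.6
tcp_pos: [0.2393, 0.299, 0.2309]
tcp_rot: [-179.9, 0.1, 161.4]
ft_force: [-0.2, 0.8, -0.3]
width: 0.0855
```

Request:
{"op": "carry_out", "data": {"moves": [[55,-0.656,-0.937,0,0],[55,-0.656,-0.937,0,0],[55,-0.656,-0.937,0,0],[55,-0.656,-0.937,0,0],[55,-0.656,-0.937,0,0],[55,-0.656,-0.937,0,0]]}}

```text
t: 1.1
tcp_pos: [0.3045, 0.0797, 0.231]
tcp_rot: [-179.9, 0.1, 161.3]
ft_force: [1.0, 0.7, -0.6]
width: 0.0472
```

Request:
{"op": "carry_out", "data": {"moves": [[55,-0.656,-0.937,0,0],[55,-0.656,-0.937,0,0],[55,-0.656,-0.937,0,0],[55,-0.656,-0.937,0,0],[55,-0.656,-0.937,0,0],[55,-0.656,-0.937,0,0]]}}

```text
t: 1.6
tcp_pos: [0.3696, -0.14, 0.2305]
tcp_rot: [-179.9, -0.0, 161.3]
ft_force: [0.4, -0.0, -0.7]
width: 0.0472
```

Request:
{"op": "carry_out", "data": {"moves": [[55,-0.656,-0.937,0,0.9],[55,-0.656,-0.937,0,0.9],[55,-0.656,-0.937,0,0.9],[55,-0.656,-0.937,0,0.9],[55,-0.656,-0.937,0,0.9],[55,-0.656,-0.937,0,0.9],[55,-0.656,-0.937,0,0.9],[55,-0.656,-0.937,0,0.9]]}}

```text
t: 2.27
tcp_pos: [0.4344, -0.3558, 0.2298]
tcp_rot: [180.0, -0.2, 135.7]
ft_force: [-0.8, 0.1, -0.6]
width: 0.0474
```

```bash
python3 -c "
from h import *
go(.4347,-.356,.08,135)"
```

```text
t 2.2667 pos [ 0.4344 -0.3558  0.2298] rot [179.97  -0.19 135.69] w 0.0474 F [-0.78  0.09 -0.61]
norm shift [-0.004  0.     0.749] twist 0.024 dist 0.1498
```

Request:
{"op": "carry_out", "data": {"moves": [[55,-0.003,0,0.75,0],[55,-0.003,0,0.75,0],[55,-0.003,0,0.75,0],[55,-0.003,0,0.75,0],[55,-0.003,0,0.75,0],[55,-0.003,0,0.75,0]]}}

```text
t: 2.77
tcp_pos: [0.4344, -0.3537, 0.0803]
tcp_rot: [180.0, -0.2, 135.9]
ft_force: [0.4, 0.4, 0.3]
width: 0.047
```

```bash
python3 - <<'E'
from h import *
go(.4347,-.356,.02)
for n,(a,b,c,d) in(("top",(220,330,440,560)),("scene",(220,360,60,200))):
    k=cap(n,f"pics/{n}1.png"); im=cv2.imread(f"pics/{n}1.png")[a:b,c:d]; cv2.imwrite(f"pics/{n}1z.png",cv2.resize(im,None,fx=4,fy=4,interpolation=2))
E
```

```text
t 2.7667 pos [ 0.4344 -0.3537  0.0803] rot [179.98  -0.21 135.85] w 0.047 F [0.38 0.39 0.3 ]
norm shift [-0.01  -0.008  0.302] twist 0.0 dist 0.0604
```

View pics/scene1z.png

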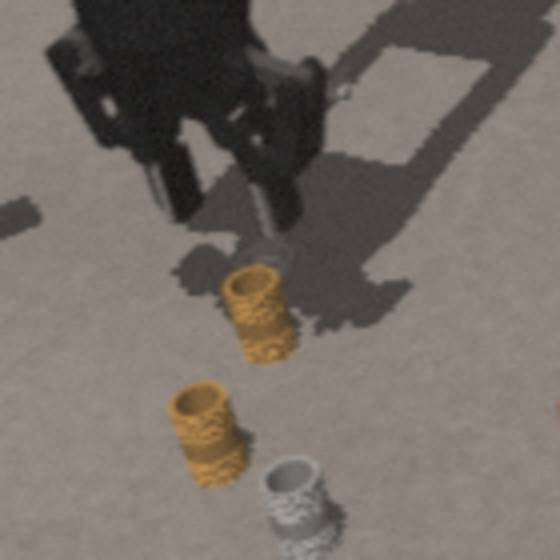

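View pics/top1z.png

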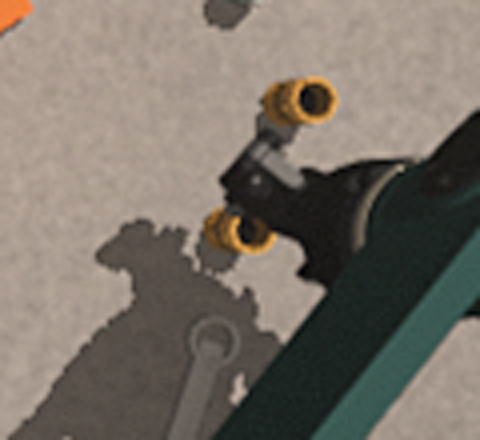

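```bash
python3 - <<'E'
from h import *
go(.4347,-.356,.02)
c=dict(np.load("pics/scene1.npz"))
p=(proj(c,np.array(manip.state()['tcp_pos']))-[60,220])*4;print(p, (proj(c,np.array([.4347,-.356,.045]))-[60,220])*4)
E
```

```text
t 2.8667 pos [ 0.4365 -0.3562  0.0844] rot [179.99   0.28 135.83] w 0.0463 F [-0.08 -0.75  1.43]
norm shift [ 0.009 -0.006  0.322] twist 0.0 dist 0.0644
[227.15394711 224.44035669] [245.70326978 282.17027515]
```

Request:
{"op": "carry_out", "data": {"moves": [[55,0,0,0,0],[55,0,0,0,0]]}}

```text
t: 3.03
tcp_pos: [0.4366, -0.3569, 0.0845]
tcp_rot: [180.0, 0.3, 135.8]
ft_force: [0.6, -0.4, 1.2]
width: 0.0471
```

Request:
{"op": "carry_out", "data": {"moves": [[55,0,0,0,0]]}}

```text
t: 3.12
tcp_pos: [0.4361, -0.3566, 0.0835]
tcp_rot: [180.0, 0.2, 135.8]
ft_force: [1.1, 0.3, -0.1]
width: 0.0471
```

Request:
{"op": "carry_out", "data": {"moves": [[55,0,0,0,0]]}}

```text
t: 3.2
tcp_pos: [0.4357, -0.3562, 0.0826]
tcp_rot: [180.0, 0.1, 135.8]
ft_force: [-0.4, 0.4, 0.9]
width: 0.0468
```

Request:
{"op": "carry_out", "data": {"moves": [[55,0,-0.003,0.1,0],[55,0,-0.003,0.2,0],[55,0,-0.003,0.3,0],[55,0,-0.003,0.3,0],[55,0,-0.003,0.3,0],[55,0,-0.003,0.3,0],[55,0,-0.003,0.3,0],[55,0,-0.003,0.3,0],[55,0,-0.003,0.3,0],[55,0,-0.003,0.3,0]]}}

```text
t: 4.03
tcp_pos: [0.4352, -0.3565, 0.0222]
tcp_rot: [180.0, 0.1, 135.8]
ft_force: [-0.3, -0.8, 0.0]
width: 0.0468
```

Request:
{"op": "carry_out", "data": {"moves": [[10,0,0,0,0],[10,0,0,0,0],[10,0,0,0,0],[10,0,0,0,0],[10,0,0,0,0],[10,0,0,0,0]], "newtons": 30}}

```text
t: 4.53
tcp_pos: [0.4349, -0.3563, 0.0217]
tcp_rot: [180.0, 0.0, 135.8]
ft_force: [0.2, 0.2, 1.7]
width: 0.0259
```

Request:
{"op": "carry_out", "data": {"moves": [[10,0,0,-0.15,0],[10,0,0,-0.35,0],[10,0,0,-0.55,0],[10,0,0,-0.55,0],[10,0,0,-0.55,0],[10,0,0,-0.55,0]]}}

```text
t: 5.03
tcp_pos: [0.4344, -0.3558, 0.1306]
tcp_rot: [180.0, -0.1, 135.8]
ft_force: [-0.3, -0.0, -1.1]
width: 0.0263
```

```bash
python3 - <<'E'
from h import *
go(.6115,-.0705,.131)
# refine hole from depth / colour, using first images
for n in("top","scene"):
    c=dict(np.load(f"pics/{n}0.npz"));P=depthpts(c)
    hsv=cv2.cvtColor(c["image"],cv2.COLOR_RGB2HSV)
    for g in((.6115,-.0705),(.6523,-.1393)):
        m=(np.hypot(P[...,0]-g[0],P[...,1]-g[1])<.024)&(P[...,2]<.012)
        q=P[m];print(n,len(q),((q.max(0)+q.min(0))/2).round(4),np.median(q,0).round(4))
E
```

```text
t 5.0333 pos [ 0.4344 -0.3558  0.1306] rot [ 1.7999e+02 -6.0000e-02  1.3578e+02] w 0.0263 F [-0.27 -0.01 -1.12]
norm shift [ 0.36   1.64  -0.002] twist 0.0 dist 0.3358
top 157 [ 0.612  -0.073   0.0057] [ 0.6115 -0.073   0.0044]
top 153 [ 0.6536 -0.1422  0.0052] [ 0.6533 -0.1431  0.0043]
scene 117 [ 0.6038 -0.0658  0.0062] [ 0.6018 -0.0642  0.0047]
scene 140 [ 0.645  -0.1346  0.006 ] [ 0.6428 -0.1333  0.0047]
```

Request:
{"op": "carry_out", "data": {"moves": [[10,0.18,0.82,0,0],[10,0.18,0.82,0,0],[10,0.18,0.82,0,0],[10,0.18,0.82,0,0],[10,0.18,0.82,0,0]]}}

```text
t: 5.45
tcp_pos: [0.525, -0.2063, 0.1281]
tcp_rot: [179.8, -0.4, 136.2]
ft_force: [-0.6, -0.9, -0.7]
width: 0.0258
```

Request:
{"op": "carry_out", "data": {"moves": [[10,0.18,0.82,0,0],[10,0.18,0.82,0,0],[10,0.18,0.82,0,0],[10,0.18,0.82,0,0],[10,0.18,0.82,0,0],[10,0.18,0.82,0,0],[10,0.18,0.82,0,0],[10,0.18,0.82,0,0],[10,0.18,0.82,0,0],[10,0.18,0.82,0,0]]}}

```text
t: 6.28
tcp_pos: [0.6113, -0.0723, 0.1311]
tcp_rot: [-180.0, -0.0, 135.7]
ft_force: [-1.0, -0.2, -0.9]
width: 0.0256
```

Request:
{"op": "carry_out", "data": {"moves": [[10,0,0,0.15,0],[10,0,0,0.25,0],[10,0,0,0.3,0],[10,0,0,0.3,0],[10,0,0,0.3,0],[10,0,0,0.3,0],[10,0,0,0.3,0],[10,0,0,0.3,0],[10,0,0,0.3,0],[10,0,0,0.3,0]]}}

```text
t: 7.12
tcp_pos: [0.6123, -0.0709, 0.0721]
tcp_rot: [180.0, 0.1, 135.8]
ft_force: [0.7, 0.1, -0.5]
width: 0.0259
```

```bash
python3 - <<'E'
from h import *
for n,(a,b,c,d) in(("top",(150,270,340,460)),("scene",(230,360,190,330))):
    k=cap(n,f"pics/{n}2.png"); im=cv2.imread(f"pics/{n}2.png")[a:b,c:d]; cv2.imwrite(f"pics/{n}2z.png",cv2.resize(im,None,fx=4,fy=4,interpolation=2))
go(.6117,-.071,.0257)
E
```

```text
t 7.2167 pos [ 0.6121 -0.0709  0.0716] rot [1.7998e+02 2.0000e-02 1.3578e+02] w 0.0261 F [ 0.15 -0.13 -0.39]
norm shift [ 0.001 -0.002  0.23 ] twist 0.0 dist 0.0459
```

View pics/scene2z.png

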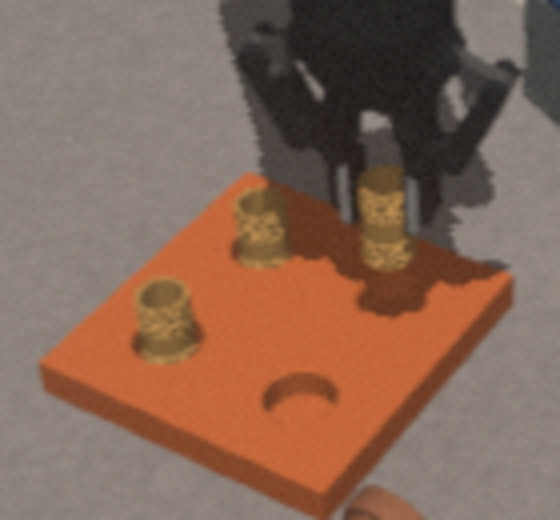

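View pics/top2z.png

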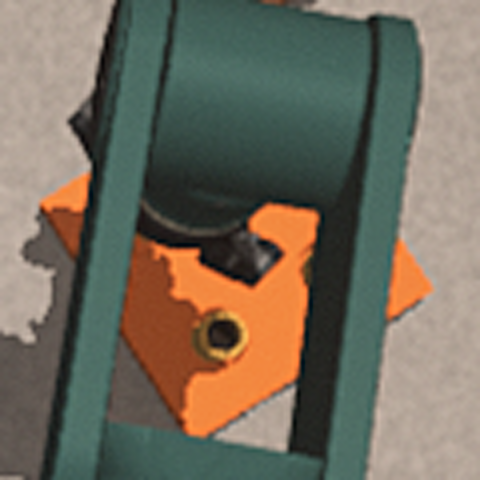

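The scene view shows the held nipple upright above the far empty well, with its rim at about (286,275). I'll check its horizontal position.

```bash
python3 - <<'E'
from h import *
c=dict(np.load("pics/scene2.npz"))
P=depthpts(c);hsv=cv2.cvtColor(c["image"],cv2.COLOR_RGB2HSV)
m=(hsv[...,0]>=12)&(hsv[...,0]<28)&(hsv[...,1]>90)
q=P[270:305,270:300][m[270:305,270:300]];q=q[q[:,2]>.045]
print(len(q),np.percentile(q,[2,50,98],axis=0).round(4))
t=q[q[:,2]>q[:,2].max()-.008];print(((t.max(0)+t.min(0))/2).round(4))
print(plane(c,285.6,275.6,.094))
E
```

```text
300 [[ 0.6002 -0.0827  0.0508]
 [ 0.6192 -0.0728  0.0799]
 [ 0.6263 -0.0585  0.0968]]
[ 1.3124 -0.3734  0.7221]
[ 0.61189293 -0.06922437  0.094     ]
```

Request:
{"op": "carry_out", "data": {"moves": [[10,0,0,0.08,0],[10,0,0,0.16,0],[10,0,0,0.225,0],[10,0,0,0.225,0],[10,0,0,0.225,0],[10,0,0,0.225,0],[10,0,0,0.225,0],[10,0,0,0.225,0],[10,0,0,0.225,0]]}}

```text
t: 7.97
tcp_pos: [0.612, -0.0709, 0.0265]
tcp_rot: [180.0, 0.0, 135.8]
ft_force: [-0.1, 0.6, 0.4]
width: 0.0256
```

Open slowly, then look before retreating far.

Request:
{"op": "carry_out", "data": {"moves": [[38,0,0,0,0],[42,0,0,0,0],[50,0,0,0,0],[50,0,0,0,0],[50,0,0,-0.1,0],[50,0,0,-0.3,0],[50,0,0,-0.5,0],[50,0,0,-0.5,0],[50,0,0,-0.5,0]]}}

```text
t: 8.72
tcp_pos: [0.6144, -0.0714, 0.1311]
tcp_rot: [179.7, 0.4, 135.8]
ft_force: [-0.8, -0.1, -1.4]
width: 0.0428
```

```bash
python3 - <<'E'
from h import *
c=cap("scene","pics/scene3.png"); im=cv2.imread("pics/scene3.png")[230:360,190:330]; cv2.imwrite("pics/scene3z.png",cv2.resize(im,None,fx=4,fy=4,interpolation=2))
go(.509,-.395,.126)
E
```

```text
t 8.7667 pos [ 0.6128 -0.0711  0.1281] rot [1.7989e+02 1.7000e-01 1.3578e+02] w 0.0429 F [0.93 0.16 0.1 ]
norm shift [-0.758 -1.523  0.01 ] twist 0.0 dist 0.3401
```

View pics/scene3z.png

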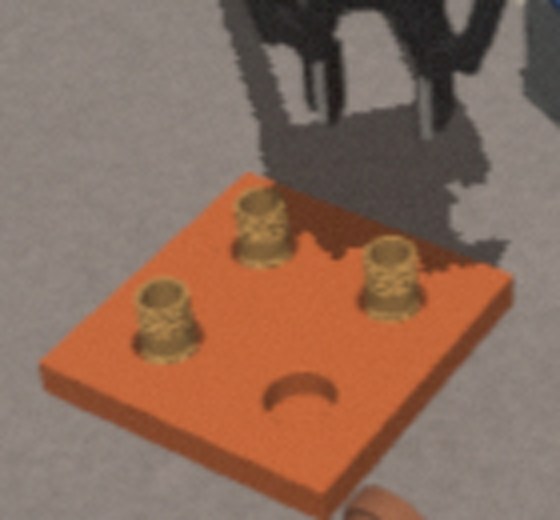

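The third nipple is seated upright in its well (zoomed rim at (392,250)). Next is the second brass nipple.

Request:
{"op": "carry_out", "data": {"moves": [[55,-0.38,-0.76,0,0],[55,-0.38,-0.76,0,0],[55,-0.38,-0.76,0,0],[55,-0.38,-0.76,0,0],[55,-0.38,-0.76,0,0]]}}

```text
t: 9.18
tcp_pos: [0.5568, -0.239, 0.1238]
tcp_rot: [-179.7, -0.1, 135.4]
ft_force: [0.3, -0.1, -1.1]
width: 0.0465
```

Request:
{"op": "carry_out", "data": {"moves": [[55,-0.38,-0.76,0,0],[55,-0.38,-0.76,0,0],[55,-0.38,-0.76,0,0],[55,-0.38,-0.76,0,0],[55,-0.38,-0.76,0,0],[55,-0.38,-0.76,0,0],[55,-0.38,-0.76,0,0],[55,-0.38,-0.76,0,0],[55,-0.38,-0.76,0,0]]}}

```text
t: 9.93
tcp_pos: [0.5094, -0.3929, 0.1257]
tcp_rot: [180.0, -0.1, 135.9]
ft_force: [0.1, -0.2, -0.9]
width: 0.0467
```

```bash
python3 - <<'E'
from h import *
go(.509,-.395,.0215)
E
```

```text
t 9.9333 pos [ 0.5094 -0.3929  0.1257] rot [ 1.7997e+02 -8.0000e-02  1.3591e+02] w 0.0467 F [ 0.08 -0.15 -0.9 ]
norm shift [-0.007 -0.009  0.521] twist 0.0 dist 0.1043
```

Request:
{"op": "carry_out", "data": {"moves": [[55,-0.003,-0.003,0.15,0],[55,-0.003,-0.003,0.3,0],[55,-0.003,-0.003,0.4,0],[55,-0.003,-0.003,0.4,0],[55,-0.003,-0.003,0.4,0],[55,-0.003,-0.003,0.45,0],[55,-0.003,-0.003,0.52,0],[55,-0.003,-0.003,0.52,0],[55,-0.003,-0.003,0.52,0],[55,-0.003,-0.003,0.52,0]]}}

```text
t: 10.77
tcp_pos: [0.5097, -0.3962, 0.0239]
tcp_rot: [180.0, 0.1, 135.8]
ft_force: [0.1, 0.1, 1.0]
width: 0.0469
```

Request:
{"op": "carry_out", "data": {"moves": [[55,0,0,0,0],[55,0,0,0,0],[10,0,0,0,0],[10,0,0,0,0],[10,0,0,0,0],[10,0,0,0,0],[10,0,0,0,0],[10,0,0,0,0]], "newtons": 30}}

```text
t: 11.43
tcp_pos: [0.5092, -0.396, 0.023]
tcp_rot: [180.0, 0.1, 135.8]
ft_force: [-0.6, -0.3, 4.0]
width: 0.026
```

Request:
{"op": "carry_out", "data": {"moves": [[10,0,0,-0.15,0],[10,0,0,-0.35,0],[10,0,0,-0.54,0],[10,0,0,-0.54,0],[10,0,0,-0.54,0],[10,0,0,-0.54,0]]}}

```text
t: 11.93
tcp_pos: [0.5084, -0.3952, 0.1293]
tcp_rot: [180.0, -0.1, 135.8]
ft_force: [0.0, -0.0, -1.4]
width: 0.0258
```

```bash
python3 - <<'E'
from h import *
go(.6525,-.140,.131)
E
```

```text
t 11.9333 pos [ 0.5084 -0.3952  0.1293] rot [ 1.7999e+02 -9.0000e-02  1.3578e+02] w 0.0258 F [ 0.02 -0.   -1.4 ]
norm shift [ 0.373  1.417 -0.008] twist 0.0 dist 0.293
```

Request:
{"op": "carry_out", "data": {"moves": [[10,0.187,0.706,0,0],[10,0.187,0.706,0,0],[10,0.187,0.706,0,0],[10,0.187,0.706,0,0],[10,0.187,0.706,0,0]]}}

```text
t: 12.35
tcp_pos: [0.5813, -0.2625, 0.1266]
tcp_rot: [179.9, -0.4, 136.1]
ft_force: [-0.4, -0.6, -1.2]
width: 0.0261
```

Request:
{"op": "carry_out", "data": {"moves": [[10,0.187,0.706,0,0],[10,0.187,0.706,0,0],[10,0.187,0.706,0,0],[10,0.187,0.706,0,0],[10,0.187,0.706,0.1,0],[10,0.187,0.706,0.2,0],[10,0.187,0.706,0.28,0],[10,0.187,0.706,0.28,0],[10,0.187,0.706,0.28,0],[10,0.187,0.706,0.28,0]]}}

```text
t: 13.18
tcp_pos: [0.6519, -0.1416, 0.0739]
tcp_rot: [-180.0, -0.0, 135.7]
ft_force: [0.2, -0.1, -0.2]
width: 0.0258
```

Request:
{"op": "carry_out", "data": {"moves": [[10,0,0,0,0],[10,0,0,0,0],[10,0,0,0,0]]}}

```text
t: 13.43
tcp_pos: [0.6529, -0.1415, 0.0758]
tcp_rot: [179.9, 0.1, 135.8]
ft_force: [-0.6, 0.8, -0.2]
width: 0.0259
```

```bash
python3 - <<'E'
from h import *
c=cap("scene","pics/scene4.png"); im=cv2.imread("pics/scene4.png")[230:360,190:330]; cv2.imwrite("pics/scene4z.png",cv2.resize(im,None,fx=4,fy=4,interpolation=2))
go(.6525,-.140,.027)
E
```

```text
t 13.4833 pos [ 0.6527 -0.1414  0.0755] rot [1.7994e+02 1.0000e-01 1.3576e+02] w 0.0261 F [ 0.83 -0.43 -1.36]
norm shift [0.006 0.004 0.243] twist 0.0 dist 0.0485
```

View pics/scene4z.png

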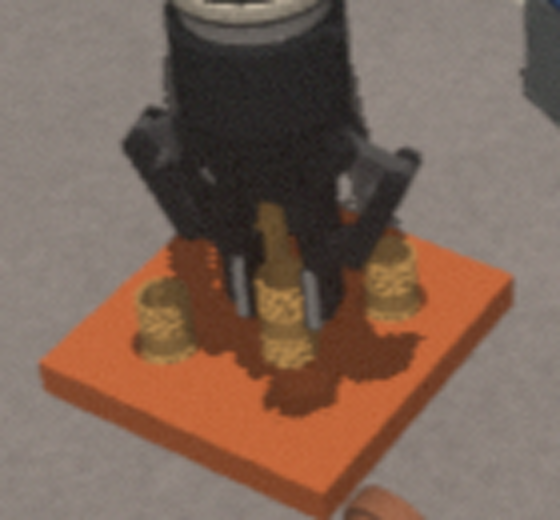

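The held nipple is upright over the last well (zoomed base at (288,360)), so I'll lower it.

Request:
{"op": "carry_out", "data": {"moves": [[10,0.005,0.004,0.08,0],[10,0.005,0.004,0.16,0],[10,0.005,0.004,0.237,0],[10,0.005,0.004,0.237,0],[10,0.005,0.004,0.237,0],[10,0.005,0.004,0.237,0],[10,0.005,0.004,0.237,0],[10,0.005,0.004,0.237,0],[10,0.005,0.004,0.237,0]]}}

```text
t: 14.23
tcp_pos: [0.6522, -0.1398, 0.0273]
tcp_rot: [180.0, 0.0, 135.8]
ft_force: [0.4, 0.4, 0.3]
width: 0.0262
```

Request:
{"op": "carry_out", "data": {"moves": [[38,0,0,0,0],[42,0,0,0,0],[50,0,0,0,0],[50,0,0,0,0],[50,0,0,-0.1,0],[50,0,0,-0.3,0],[50,0,0,-0.5,0],[50,0,0,-0.7,0],[50,0,0,-0.7,0],[50,0,0,-0.7,0]]}}

```text
t: 15.07
tcp_pos: [0.6542, -0.1404, 0.1724]
tcp_rot: [179.7, 0.5, 135.8]
ft_force: [-0.9, -0.1, -0.5]
width: 0.0426
```

Request:
{"op": "carry_out", "data": {"moves": [[50,0.1,0,-0.2,0.5],[50,0.1,0,-0.2,0.5],[50,0.1,0,-0.2,0.5],[50,0.1,0,-0.2,0.5],[50,0.1,0,-0.2,0.5]]}}

```text
t: 15.48
tcp_pos: [0.6369, -0.1258, 0.2041]
tcp_rot: [-179.8, -0.2, 121.6]
ft_force: [-0.5, -0.7, -0.4]
width: 0.0425
```

```bash
python3 - <<'E'
from h import *
c=cap("scene","pics/scene5.png");t=cap("top","pics/top5.png")
im=cv2.imread("pics/scene5.png")[180:360,190:490]; cv2.imwrite("pics/scene5z.png",cv2.resize(im,None,fx=2.6,fy=2.6,interpolation=2))
# nipple tops
for g in((.6117,-.071),(.6525,-.14)):
    P=depthpts(c);m=(np.hypot(P[...,0]-g[0],P[...,1]-g[1])<.025)&(P[...,2]>.025)&(P[...,2]<.07);q=P[m];print(len(q),np.percentile(q[:,2],98),q[q[:,2]>.04].mean(0))
# handle in scene view: colour grey over blue; bar pixels by depth
for n,k in(("top",dict(np.load("pics/top0.npz"))),("scene",c)):
    P=depthpts(k);h=(P[...,2]>.105)&(P[...,2]<.16)&(abs(P[...,1]-.2)<.08)&(abs(P[...,0]-.5)<.03)
    if n=="top":h[:, :225]=0
    v,u=np.nonzero(h);print(n,u.min(),u.max(),v.min(),v.max(),len(u))
    r=cv2.minAreaRect(np.stack([u,v],1).astype(np.float32));print(r, plane(k,*r[0],.1285))
    q=P[h];print(np.percentile(q,[5,50,95],axis=0).round(4))
    a=(480,640)
i0=cv2.imread("pics/top0.png")[150:290,190:330];cv2.imwrite("pics/lidz.png",cv2.resize(i0,None,fx=4,fy=4,interpolation=2))
i0=cv2.imread("pics/scene5.png")[180:300,310:470];cv2.imwrite("pics/lidz2.png",cv2.resize(i0,None,fx=5,fy=5,interpolation=2))
go(.5,.2,.25,94.9)
E
```

```text
210 0.05011440029435444 [ 0.61299701 -0.06856973  0.04603254]
241 0.04995138218734165 [ 0.65329434 -0.13773464  0.04598119]
top 232 283 252 262 290
((257.5060729980469, 257.05487060546875), (5.521575927734375, 51.5715217590332), 83.6598129272461) [0.49413465 0.1987088  0.1285    ]
[[0.4867 0.1482 0.1281]
 [0.4938 0.1973 0.1327]
 [0.5014 0.2475 0.1368]]
scene 349 390 189 214 278
((369.8573303222656, 201.3192596435547), (11.648175239562988, 44.2850456237793), 69.07550048828125) [0.50825208 0.193573   0.1285    ]
[[0.4925 0.1482 0.1102]
 [0.4993 0.1978 0.1302]
 [0.5058 0.2519 0.1349]]
t 15.5833 pos [ 0.6369 -0.1259  0.2042] rot [-179.83   -0.19  121.53] w 0.0428 F [ 0.34 -0.33 -0.6 ]
norm shift [ 1.748  0.268 -0.224] twist 0.93 dist 0.3564
```

View pics/scene5z.png

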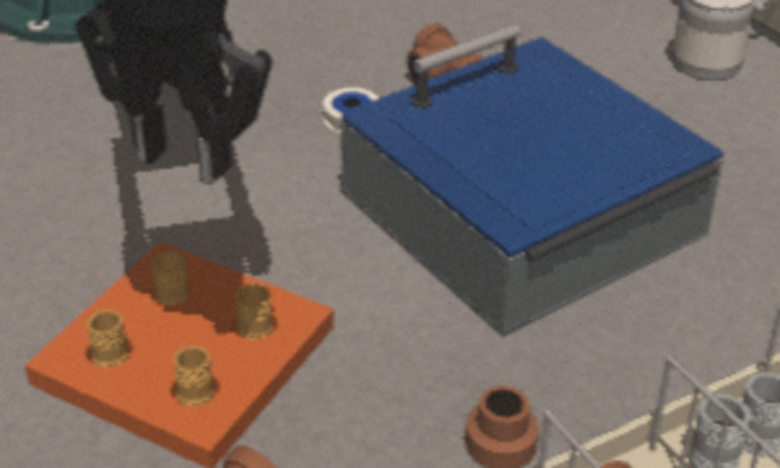

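View pics/lidz.png

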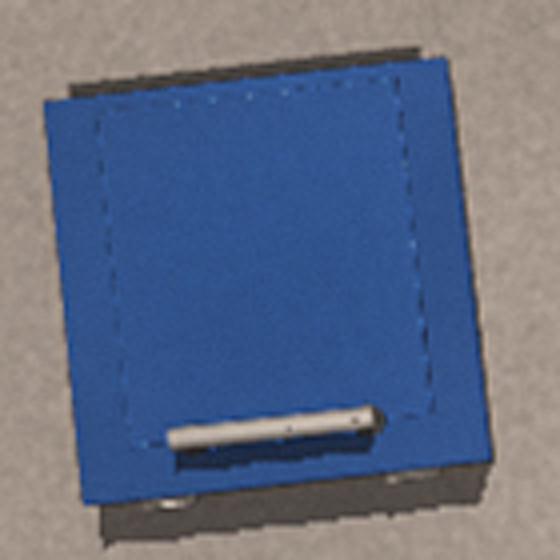

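View pics/lidz2.png

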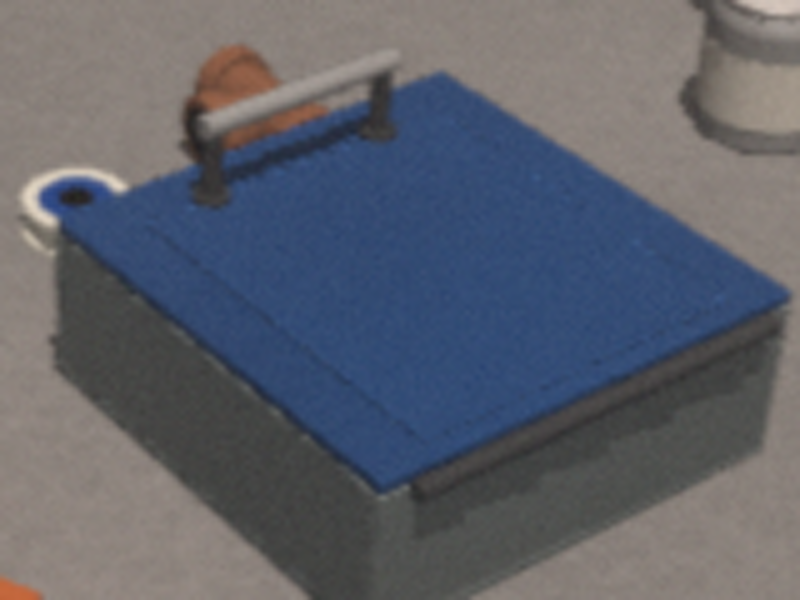

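```bash
python3 - <<'E'
from h import *
t=dict(np.load("pics/top0.npz"));s=dict(np.load("pics/scene5.npz"))
f=lambda p,z,o:((p[0]+.5)/z-.5+o[0],(p[1]+.5)/z-.5+o[1])
T=[f(p,4,(190,150)) for p in((170,438),(378,418))];S=[f(p,5,(310,180)) for p in((393,62),(205,125))]
for n,c,e in(("top",t,T),("scene",s,S)):
    w=[plane(c,*p,.1285) for p in e];print(n,w,'mid',(w[0]+w[1])/2)
def tri(p,q):
    o1,d1=ray(t,*p);o2,d2=ray(s,*q);A=np.stack([d1,-d2],1);k=np.linalg.lstsq(A,o2-o1,rcond=None)[0]
    a,b=o1+d1*k[0],o2+d2*k[1];return (a+b)/2,np.linalg.norm(a-b)
for p,q in zip(T,S):print('tri',tri(p,q))
tm=np.mean(T,0);sm=np.mean(S,0);print('mid',tri(tm,sm))
C=[np.array(plane(t,*f(p,4,(190,150)),.0885)) for p in((45,100),(448,58),(492,460),(85,503))]
C2=[np.array(plane(s,*f(p,5,(310,180)),.0885)) for p in((790,297),(385,490),(62,230),(440,72))]
for X in(C,C2):
    c=np.mean(X,0);d=(X[0]+X[1]-X[2]-X[3])/2;print('lid c',c,'len',np.linalg.norm(d),'yaw',np.degrees(np.arctan2(d[1],d[0])),'wid',np.linalg.norm(X[0]-X[1]))
E
```

```text
top [array([0.49121029, 0.25326102, 0.1285    ]), array([0.49883094, 0.14144196, 0.1285    ])] mid [0.49502062 0.19735149 0.1285    ]
scene [array([0.49473195, 0.25343473, 0.1285    ]), array([0.49857949, 0.14856221, 0.1285    ])] mid [0.49665572 0.20099847 0.1285    ]
tri (array([0.49177825, 0.25447881, 0.12656113]), np.float64(0.0019747806806032857))
tri (array([0.50026226, 0.14391423, 0.13056532]), np.float64(0.006036545164178642))
mid (array([0.4958192 , 0.19874374, 0.12823966]), np.float64(0.0030997692043865364))
lid c [0.57980729 0.20464072 0.0885    ] len 0.22794914909678873 yaw 4.814841283646551 wid 0.22839338132592973
lid c [0.58617007 0.20487612 0.0885    ] len 0.22593026739468405 yaw 4.7832674828307935 wid 0.22621227334005448
```

```bash
python3 - <<'E'
from h import *
go(.4965,.1985,.2,94.8)
E
```

```text
t 15.5833 pos [ 0.6369 -0.1259  0.2042] rot [-179.83   -0.19  121.53] w 0.0428 F [ 0.34 -0.33 -0.6 ]
norm shift [1.75  0.25  0.026] twist 0.933 dist 0.3535
```

Request:
{"op": "carry_out", "data": {"moves": [[50,0.875,0.125,0,0],[50,0.875,0.125,0,0],[50,0.875,0.125,0,0],[50,0.875,0.125,0,0],[50,0.875,0.125,0,0]]}}

```text
t: 16.0
tcp_pos: [0.5651, 0.0414, 0.2059]
tcp_rot: [-179.9, -0.3, 121.8]
ft_force: [0.5, 0.1, -0.7]
width: 0.0427
```

Request:
{"op": "carry_out", "data": {"moves": [[50,0.875,0.125,0,0.933],[50,0.875,0.125,0,0.933],[50,0.875,0.125,0,0.933],[50,0.875,0.125,0,0.933],[50,0.875,0.125,0,0.933],[50,0.875,0.125,0,0.933],[50,0.875,0.125,0,0.933],[50,0.875,0.125,0,0.933],[50,0.875,0.125,0,0.933],[50,0.875,0.125,0,0.933]]}}

```text
t: 16.83
tcp_pos: [0.4983, 0.1975, 0.2066]
tcp_rot: [-180.0, 0.0, 94.6]
ft_force: [-0.5, 0.1, -0.9]
width: 0.0424
```

```bash
python3 - <<'E'
from h import *
c=cap("scene","pics/scene6.png")
im=cv2.imread("pics/scene6.png")[130:300,300:480]; cv2.imwrite("pics/scene6z.png",cv2.resize(im,None,fx=3.5,fy=3.5,interpolation=2))
go(.4965,.1985,.1095,94.8)
E
```

```text
t 16.8833 pos [0.4983 0.1976 0.2067] rot [-1.7998e+02  1.0000e-02  9.4620e+01] w 0.043 F [0.06 0.79 0.32]
norm shift [ 0.005 -0.008  0.486] twist -0.006 dist 0.0972
```

View pics/scene6z.png

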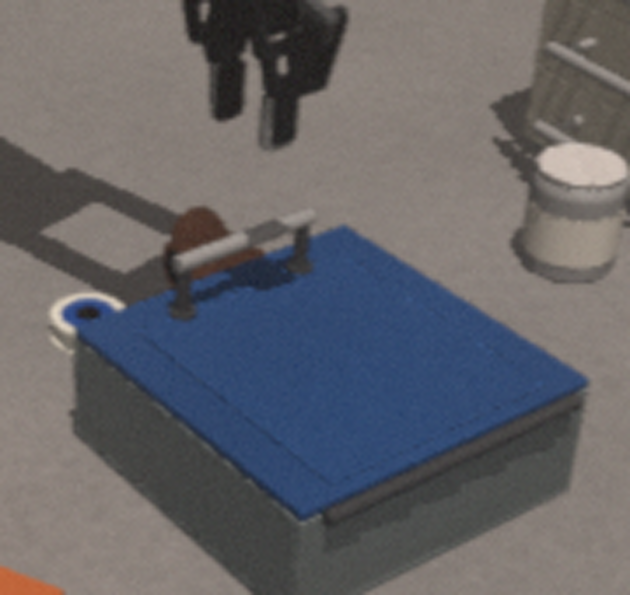

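The gripper hangs above the bar with its jaws across it. I'll lower onto the bar.

Request:
{"op": "carry_out", "data": {"moves": [[50,0.004,-0.006,0.1,0],[50,0.004,-0.006,0.22,0],[50,0.004,-0.006,0.34,0],[50,0.004,-0.006,0.42,0],[50,0.004,-0.006,0.48,0],[50,0.004,-0.006,0.48,0],[50,0.004,-0.006,0.48,0],[50,0.004,-0.006,0.48,0],[50,0.004,-0.006,0.48,0],[50,0.004,-0.006,0.48,0]]}}

```text
t: 17.72
tcp_pos: [0.4974, 0.1998, 0.1126]
tcp_rot: [179.8, -0.0, 94.7]
ft_force: [-0.1, -1.1, 0.8]
width: 0.0427
```

Request:
{"op": "carry_out", "data": {"moves": [[30,0,0,0,0],[22,0,0,0,0],[18,0,0,0,0],[14,0,0,0,0],[8,0,0,0,0],[4,0,0,0,0],[4,0,0,0,0],[4,0,0,0,0]], "newtons": 30}}

```text
t: 18.38
tcp_pos: [0.4956, 0.1995, 0.1111]
tcp_rot: [-179.9, -0.0, 94.7]
ft_force: [-6.2, 0.0, 4.0]
width: 0.0113
```

```bash
python3 - <<'E'
from h import *
c=cap("scene","pics/scene7.png")
im=cv2.imread("pics/scene7.png")[130:300,300:480]; cv2.imwrite("pics/scene7z.png",cv2.resize(im,None,fx=3.5,fy=3.5,interpolation=2))
go(.4965,.1985,.1095,94.8)
# arc waypoints relative
import math
r=math.hypot(.2,.048);a0=math.atan2(.048,.2)
for th in np.radians([5,10,15,20,25,30,35,40,45]):
    print(round(np.degrees(th)), 'fwd/.2',round((r*math.cos(a0)-r*math.cos(a0+th))/.2,3),'up/.2',round((r*math.sin(a0+th)-r*math.sin(a0))/.2,3))
E
```

```text
t 18.4333 pos [0.4956 0.1995 0.1111] rot [-179.9    -0.     94.74] w 0.0107 F [-5.71  0.49  3.37]
norm shift [-0.005  0.004  0.008] twist -0.002 dist 0.0021
5 fwd/.2 0.025 up/.2 0.086
10 fwd/.2 0.057 up/.2 0.17
15 fwd/.2 0.096 up/.2 0.251
20 fwd/.2 0.142 up/.2 0.328
25 fwd/.2 0.195 up/.2 0.4
30 fwd/.2 0.254 up/.2 0.468
35 fwd/.2 0.319 up/.2 0.53
40 fwd/.2 0.388 up/.2 0.587
45 fwd/.2 0.463 up/.2 0.637
```

View pics/scene7z.png

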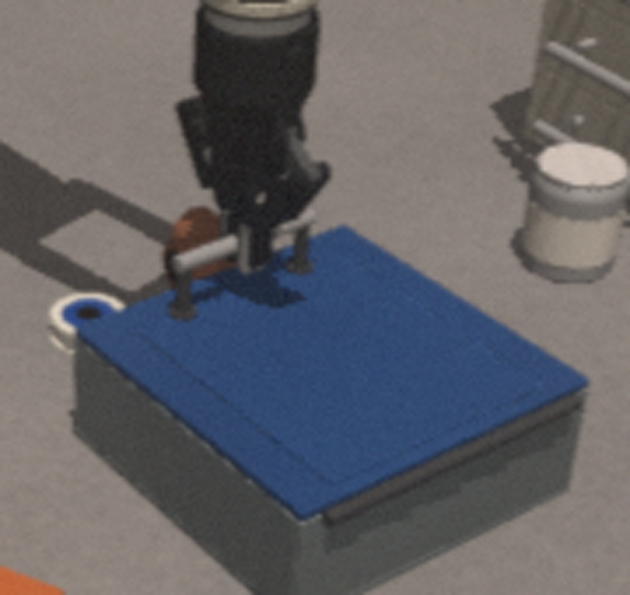

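Bar gripped (11 mm between the pads). I'll lift along the arc.

Request:
{"op": "carry_out", "data": {"moves": [[4,0,0.004,-0.043,0],[4,0,0.017,-0.086,0],[4,0,0.031,-0.128,0],[4,0,0.049,-0.17,0],[4,0,0.067,-0.21,0],[4,0,0.088,-0.251,0],[4,0,0.11,-0.29,0],[4,0,0.134,-0.328,0],[4,0,0.134,-0.328,0],[4,0,0.134,-0.328,0]], "newtons": 40}}

```text
t: 19.27
tcp_pos: [0.5233, 0.2018, 0.1775]
tcp_rot: [180.0, -0.0, 94.7]
ft_force: [-2.5, 1.6, -1.1]
width: 0.01
```

```bash
python3 - <<'E'
from h import *
c=cap("scene","pics/scene8.png")
im=cv2.imread("pics/scene8.png")[130:300,300:480]; cv2.imwrite("pics/scene8z.png",cv2.resize(im,None,fx=3.5,fy=3.5,interpolation=2))
P=depthpts(c);h=cv2.cvtColor(c["image"],cv2.COLOR_RGB2HSV)
b=(h[...,0]>100)&(h[...,0]<125)&(h[...,1]>130)&(P[...,2]>.06)&(P[...,2]<.4)&(abs(P[...,1]-.2)<.2)&(abs(P[...,0]-.55)<.2)
q=P[b];q=q[np.argsort(q[:,0])];m=q.mean(0);n=np.linalg.svd(q-m,full_matrices=False)[2][2];print(len(q),n,np.degrees(np.arccos(abs(n[2]))))
go(.4965,.1985,.1095,94.8)
E
```

```text
7453 [0.33404357 0.02530832 0.9422178 ] 19.572593971355296
t 19.3167 pos [0.5229 0.2018 0.1769] rot [-1.7997e+02 -1.0000e-02  9.4730e+01] w 0.0106 F [-3.63  0.77 -1.49]
norm shift [-0.006 -0.133  0.337] twist -0.002 dist 0.0725
```

View pics/scene8z.png

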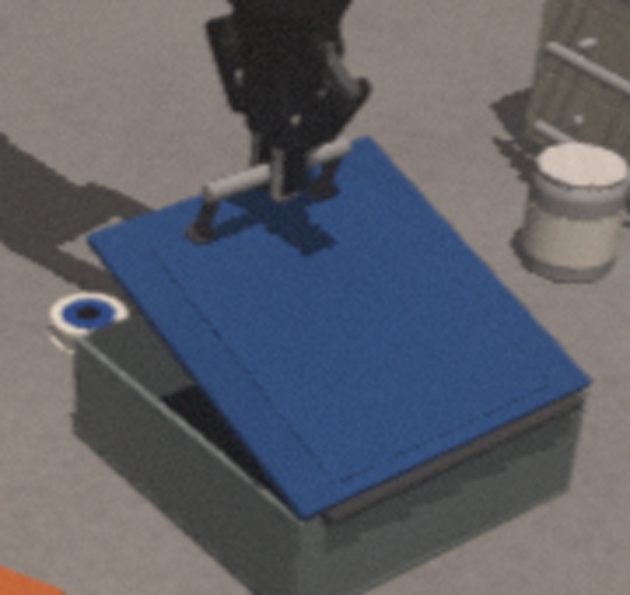

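The lid is up with the bar between the pads, and a plane fit gives 19.6°. Continuing.

Request:
{"op": "carry_out", "data": {"moves": [[4,0,0.026,-0.037,0],[4,0,0.053,-0.072,0],[4,0,0.082,-0.107,0],[4,0,0.112,-0.14,0],[4,0,0.144,-0.172,0],[4,0,0.177,-0.202,0],[4,0,0.211,-0.231,0],[4,0,0.246,-0.259,0],[4,0,0.283,-0.285,0],[4,0,0.321,-0.309,0]]}}

```text
t: 20.15
tcp_pos: [0.5864, 0.2071, 0.2418]
tcp_rot: [-180.0, -0.0, 94.8]
ft_force: [-10.1, -0.3, 9.8]
width: 0.0102
```

Request:
{"op": "carry_out", "data": {"moves": [[4,0,0,0,0],[4,0,0,0,0],[4,0,0,0,0],[4,0,0,0,0],[4,0,0,0,0],[4,0,0,0,0],[4,0,0,0,0],[4,0,0,0,0],[4,0,0,0,0],[4,0,0,0,0]]}}

```text
t: 20.98
tcp_pos: [0.5868, 0.2071, 0.2421]
tcp_rot: [179.9, -0.0, 94.7]
ft_force: [-6.6, -0.7, 6.8]
width: 0.0101
```

```bash
python3 - <<'E'
from h import *
for n in("scene","top"):
  c=cap(n,f"pics/{n}9.png")
  P=depthpts(c);h=cv2.cvtColor(c["image"],cv2.COLOR_RGB2HSV)
  b=(h[...,0]>100)&(h[...,0]<125)&(h[...,1]>130)&(P[...,2]>.06)&(P[...,2]<.4)&(abs(P[...,1]-.2)<.2)&(abs(P[...,0]-.55)<.2)
  q=P[b];m=q.mean(0);nn=np.linalg.svd(q-m,full_matrices=False)[2][2];print(n,len(q),nn,np.degrees(np.arccos(abs(nn[2]))))
  if n=="scene":
    for g in((.6117,-.071),(.6525,-.14),(.5835,-.18),(.5430,-.111)):
      m=(np.hypot(P[...,0]-g[0],P[...,1]-g[1])<.025)&(P[...,2]>.025)&(P[...,2]<.07);q=P[m];print(len(q),np.percentile(q[:,2],98).round(4),q[q[:,2]>.04].mean(0).round(4))
go(.59,.2,.237)
print(manip.state()['dq'].round(2))
E
```

```text
scene 8659 [0.69997891 0.05518488 0.7120282 ] 44.59982429802349
208 0.0506 [ 0.6124 -0.0686  0.046 ]
237 0.0504 [ 0.6531 -0.1374  0.046 ]
221 0.05 [ 0.5852 -0.1786  0.0459]
197 0.05 [ 0.5446 -0.1095  0.0458]
top 3579 [0.70037608 0.05923624 0.71131175] 44.658256357820214
t 21.0833 pos [0.5867 0.2071 0.2421] rot [ 1.7989e+02 -3.0000e-02  9.4750e+01] w 0.0104 F [-7.15  0.03  7.17]
norm shift [-0.037  0.013  0.026] twist 0.0 dist 0.0094
[-0.13 -0.01  0.02  0.02 -0.06  0.04]
```

View pics/scene9.png

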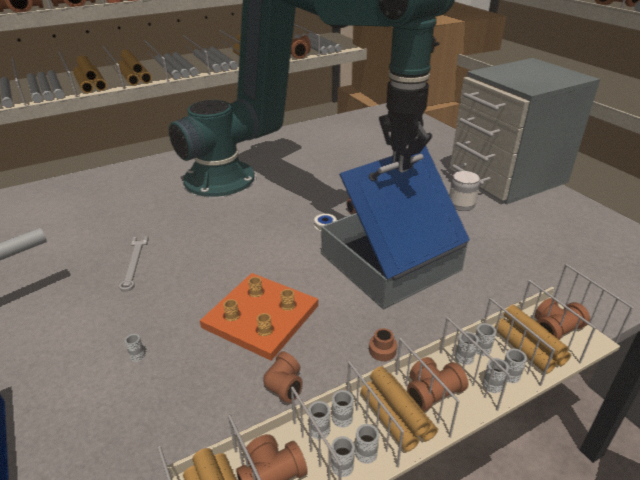

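The scene view shows the lid held at 44.6–44.7° in both views, the gripper on the bar near (405,163) and four nipples in the carrier around (260,305). The galvanised nipple is untouched at (135,347). The lid is still, so I'm handing in.

```bash
python3 -c "
from h import *
print(manip.job_done()); print(manip.state()['t'])"
```

```text
the job is handed in; nothing more can be done
None
the job is handed in; nothing more can be done
```

I stood the two brass nipples in the two empty wells, then raised the lid by its bar handle. The job was handed in at about 21 s with the lid held at about 45°.

- **Lid:** plane fits in the two views gave 44.6° and 44.7°. The TCP stayed within about 0.5 mm over the last 0.9 s. The gripper was holding the bar at 40 N, with about 7 N each along −x and +z at the wrist.
- **Nipples:** all four tops measured 50–51 mm above the table, against 49 mm expected. The two I placed were within about 3 mm of the well centres, so they are seated and released.
- **Bystanders:** in the last scene picture the galvanised nipple, the carrier and the other things in view looked unmoved. I checked this by eye only, and the tee was mostly hidden behind the lid.

**Disagreements:**
- The two views differed by 2–6 mm on the lid and handle position, so I used averages. The gripper closed about 2 mm off the bar, which gave a side force of about 6 N.
- The TCP readings swung by up to 4 mm just after moves, so I waited for them to settle before gripping and releasing.

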